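Flip the reorder marker of the empty pin pot

TASK

The open zinc pin pot has run empty: flip the paddle of the marker stand behind it right over its pivot, so that it lies flat against its stops on the pot's side with the two-bar face up. Only press and push it with the fingertips: do not pinch, force or lift it, and do not tip or shift the stand. Leave the other two markers and all three supplies as they are.

Things in the scene. Friction and masses are not known exactly. Their poses are not given: they have to be found in the camera images.
- pot_marker: Loose marker stand, 0.9 kg. Steel foot 90 x 96 x 10 mm (x, y, z); two grey cheeks, 80 mm clear between them in y, reach 30 mm either side of the pivot in x and 81 mm above the bench. Level pivot along y, 70 mm above the bench. Origin: underside centre; z up; +x points to the pin pot, about 100 mm away, which it marks.
- pot_paddle (a joint): Angle (rad) of the paddle of pot_marker about the stand's +y axis. 0: plate lies level on the -x side (away from its supply), ring face up; pi/2: plate stands straight up; pi: level on the +x side, two-bar face up. Stops at 0 and pi. Stiff hinge, 0.035 N m: stays where it is left, 1 to 2 N moves it. Starts at 0 to 0.12.
- wax_marker: Loose marker stand, 0.9 kg. Steel foot 90 x 96 x 10 mm (x, y, z); two grey cheeks, 80 mm clear between them in y, reach 30 mm either side of the pivot in x and 81 mm above the bench. Level pivot along y, 70 mm above the bench. Origin: underside centre; z up; +x points to the wax tin, about 100 mm away, which it marks.
- wax_paddle (a joint): Angle (rad) of the paddle of wax_marker about the stand's +y axis. 0: plate lies level on the -x side (away from its supply), ring face up; pi/2: plate stands straight up; pi: level on the +x side, two-bar face up. Stops at 0 and pi. Stiff hinge, 0.035 N m: stays where it is left, 1 to 2 N moves it. Starts at 0 to 0.12.
- jar_marker: Loose marker stand, 0.9 kg. Steel foot 90 x 96 x 10 mm (x, y, z); two grey cheeks, 80 mm clear between them in y, reach 30 mm either side of the pivot in x and 81 mm above the bench. Level pivot along y, 70 mm above the bench. Origin: underside centre; z up; +x points to the small jar, about 100 mm away, which it marks.
- jar_paddle (a joint): Angle (rad) of the paddle of jar_marker about the stand's +y axis. 0: plate lies level on the -x side (away from its supply), ring face up; pi/2: plate stands straight up; pi: level on the +x side, two-bar face up. Stops at 0 and pi. Stiff hinge, 0.035 N m: stays where it is left, 1 to 2 N moves it. Already flipped: starts at 3.05 to 3.14.
- pot_marker_pivot (a point): Middle of the pivot axis of pot_marker, 70 mm above the bench, axes as the stand's. Nothing near the stands is over 0.1 m high, but timber lengths lean on the bench's left edge (x 0.39 to 0.60, y over 0.48 m), up to 0.42 m above the bench: keep the arm clear.
- pot_paddle_edge (a point): Middle of the free edge of pot_marker's paddle plate, 80 mm from the pivot, at half thickness. Aluminium plate 5 mm thick, 66 mm wide (along the pivot); plate and tail are one rigid piece. All three paddles are alike.
- pot_paddle_tail (a point): Middle of the end of the tail of pot_marker's paddle, 45 mm from the pivot, on the side opposite the plate. The ribbed tail is 26 mm wide, 5 mm thick; pressing it down raises the plate. It swings freely under the pivot, between the cheeks.
- pin_pot: Open, empty zinc pot, 60 mm across, 45 mm high, screwed down to the bench through its bottom. Origin: centre of its underside.
- wax_tin: Closed round brown tin, 77 mm across, 32 mm high, loose. Origin: centre of its underside.
- small_jar: Closed white jar with a black screw cap, 46 mm across, 56 mm high, loose. Origin: centre of its underside.
Mind the look-alikes: they are no part of the job. What is shaped like the pin_pot but blue or purple is not meant.

How it is judged (in metres and radians):
On the way:
1. the pin pot's paddle is raised upright and past it (value of joint pot_paddle above 1.6 rad), for 0.02 s.
At the end, for the whole second after the job is handed in: The pin pot's paddle lies on the pot's side within 0.14 rad (8 degrees) of its stop and at rest; the wax tin's paddle is still below 0.25 rad and the small jar's above 2.9 rad; every stand and supply stands upright (within 0.05 rad) and within 15 mm of where it started (value of joint pot_paddle above 3 rad and not (velocity of joint pot_paddle above 0.1 rad/s) and value of joint wax_paddle below 0.25 rad and value of joint jar_paddle above 2.9 rad and angle between each of pot_marker, wax_marker, jar_marker, pin_pot, wax_tin, small_jar's own z axis and vertical below 0.05 rad and distance of each of pot_marker, wax_marker, jar_marker, pin_pot, wax_tin, small_jar from where it was at the start of the episode below 0.015 m and linear speed of each of pot_marker, wax_marker, jar_marker below 0.02 m/s); the robot touches nothing.
It fails at once if a marker stand is lifted off the bench by more than 12 mm or tipped by more than 0.2 rad (height (world z) of any of pot_marker, wax_marker, jar_marker above 0.012 m or angle between any of pot_marker, wax_marker, jar_marker's own z axis and vertical above 0.2 rad).
It fails at once if a supply is lifted or tipped (height (world z) of any of pin_pot, wax_tin, small_jar above 0.015 m or angle between any of pin_pot, wax_tin, small_jar's own z axis and vertical above 0.3 rad).
It fails at once if a marker stand or a supply is shifted by more than 25 mm (distance of any of pot_marker, wax_marker, jar_marker, pin_pot, wax_tin, small_jar from where it was at the start of the episode above 0.025 m).
It fails at once if another marker's paddle is turned (value of joint wax_paddle above 0.4 rad or value of joint jar_paddle below 2.75 rad).
It fails at once if the pin pot's marker is squeezed or forced with more than 50 N (contact force between the fingers and pot_marker above 50 N).
It also fails if it takes over 45 s, if anything falls off the work surface, if the arm or the gripper's body presses on something with over 40 N, if the wrist force passes 120 N, or if a joint passes its speed limit or range.

ROBOT

A 7-joint arm with a two-finger parallel gripper is mounted at the origin on a cart in front of the work surface, level with it; the furniture and walls round the work are solid. World frame = base frame: x ahead of the robot, y to its left, z up, the work surface at z = 0. Lengths are in mm, angles in rad, forces in N, time in s.
With the tool pointing down it reaches from about 400 to 875 mm from the base axis. Payload 4.4 kg.
Tool frame: the origin (TCP) lies midway between the tips of the shut fingers; the grasp point (between the pads) lies 19 mm behind it; z points along the fingers, y is the direction in which the jaws open and shut (so a half turn about z gives the same grasp; the last joint's range is limited). The gripper opens to 85 mm and grips with 20 to 120 N. Pads are 22 mm wide; open, the fingers measure 114 mm over their backs; the gripper's body (76 mm by 85 mm) begins 54 mm behind the grasp point. The pads swing forward as they close: fully open they stand 13 mm farther back than shut.
Start: joints at [1.283, 0.628, 0.038, 1.517, -0.027, 0.996, -0.02], TCP at [143.019, -634.085, 208.213] pointing down, gripper open.
Joint ranges: [-3.06, 3.06], [-0.37, 2.12], [-1.25, 1.32], [0.18, 2.47], [-1.1, 4.24], [0.23, 1.98], [-2.94, 2.94]. Speed limits (rad/s): [2.57, 2.57, 3.14, 3.14, 3.14, 3.14, 3.14].

INTERFACE

Orientations are given as [roll, pitch, yaw] about the fixed x, y, z axes, in that order (R = Rz(yaw) Ry(pitch) Rx(roll)).
In Python, from cell import ctrl, vision gives the robot as it stands.
- The arm moves only by the tool play_rows, never from a script. Its arguments are lists of equal length, an entry for each row: "slide": the shift along the tool's x, y, z in mm, a list of three; "turn": the turn about the tool's z in rad; "fingers": the opening, from 0 (shut) to 1 (fully open). A call has 1 to 5 rows; each row is the pose to reach, as a shift and turn from the pose measured when the call began, along the tool's axes at that moment; what a row does not reach only later rows make up. A row lasts 1/8 s, in which the tool goes at most 62.5 mm and 10.7 degrees, less where a joint would pass 70% of its speed; a pose out of reach is approached as far as the arm can. A call with a gripper value outside its range is refused whole. The fingers move at their own pace and stop on an object; the grip force is fixed at half the most. Time passes only in rows, so rows that repeat a pose let the fingers close. It gives the time, the measured TCP pose, the force and the opening at its end, in the units of the state.
- ctrl.read_state(): the state, without advancing time (a new reading comes with each control period).
- vision.get_image(name): name is "scene" or "top" or "wrist"; returns (picture, depth): 420x560x3 uint8, blue, green, red; 420x560 float32, mm along the optical axis (not along the pixel's ray), 0 where there is no reading.
- vision.camera_params(name): a dict with "fx", "fy", "cx", "cy" (pixels), "position" and "rotation" of the camera in the world. Camera axes: x right, y up, looking along -z (the intrinsics and any distortion apply to the point x, -y, -z); pixel columns grow to the right and rows downward; lengths in mm; the calibration is good to about 2 mm. A picture is of the moment at which its call begins: read the wrist's pose just before it. camera_params takes no time and is no camera call; for the wrist camera it gives the pose at the moment of the call.
- ctrl.finish_job(): hands the job in, once; it reports no verdict.
The state is a dict: "clock": time; "qpos": joint angles; "qd": joint speeds; "tau": joint torques, N m; "eef_pos": TCP position; "tool_rot": TCP orientation; "force": force on the tool from outside, world axes, zero at the start; "torque": the same for the moment, N m; "width": finger opening in mm.
Only numpy, scipy, OpenCV 4.12 (cv2) and the standard library are available. Lean on these libraries where they do the work, as an engineer would, in place of code of your own. Each camera call takes 0.05 s, during which the arm holds its last target.

## Working session

There is one attempt and no reset: what is moved stays moved. The work goes in short steps, Python scripts to look and compute and a tool call to move; the robot and the scene stay as the last step left them, time stands still between calls to the robot, and variables do not carry over. Pictures are saved under pics/ and viewed, and the job is handed in when it is done.

Besides the shell and the picture viewer there is one more tool, called after "Emit:" as name(argument=value, ...) on one line, values as JSON. play_rows: Moves the arm, as the interface text tells. Its arguments: {"type":"object","properties":{"slide":{"type":"array"},"turn":{"type":"array"},"fingers":{"type":"array"}},"required":["slide","turn","fingers"]}

```bash
mkdir -p pics; ls
python3 - <<'E'
from cell import ctrl, vision
import cv2,numpy as np
print(ctrl.read_state())
for n in ("scene","top"):
    p,d=vision.get_image(n); cv2.imwrite(f"pics/{n}0.png",p); np.savez(f"pics/{n}0.npz",p=p,d=d)
    print(n,vision.camera_params(n))
E
```

```text
pics
{'clock': 0.0, 'qpos': array([ 1.28320094,  0.62932411,  0.03843592,  1.51837995, -0.02697798,
        0.99628932, -0.02001241]), 'qd': array([ 0.00174858,  0.00012407, -0.00022546,  0.00032769, -0.00028303,
        0.00019781, -0.00013088]), 'tau': array([ 6.37868889e-04, -5.63408053e+01,  1.22574393e+00, -1.93446475e+01,
        1.08585905e-02,  1.06470968e-02, -3.54917375e-07]), 'eef_pos': array([ 142.86488651, -633.41856876,  207.29947315]), 'tool_rot': array([-3.13971020e+00,  3.88760057e-05,  2.21799600e-01]), 'force': array([ 0.16558292, -0.19872028, -0.4430914 ]), 'torque': array([-0.00188498, -0.002338  , -0.00381493]), 'width': 85.18615490446322}
scene {'fx': 512.7882564755031, 'fy': 512.7882564755031, 'cx': 278.3503404157669, 'cy': 209.28122933288023, 'position': array([ 23.75938876, 941.74982144, 619.99673332]), 'rotation': array([ 1.05174464,  0.01754149, -2.53450837])}
top {'fx': 429.5689148369863, 'fy': 429.5689148369863, 'cx': 283.1203936327941, 'cy': 205.3951907100447, 'position': array([ 491.17313721,  138.68735491, 1094.99212322]), 'rotation': array([ 0.08364604, -0.00958311, -1.59737604])}
```

View pics/scene0.png

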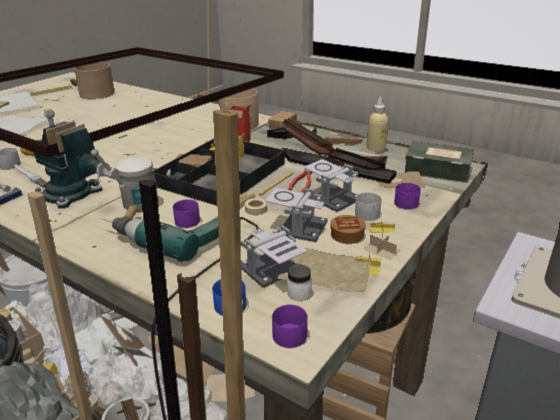

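View pics/top0.png

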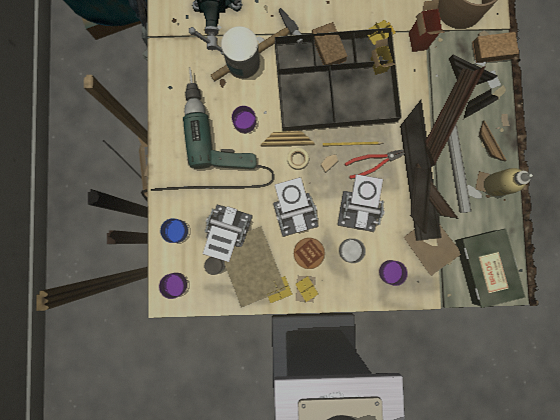

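```bash
cat > h.py <<'E'
import numpy as np,cv2
from scipy.spatial.transform import Rotation as R
from cell import ctrl,vision
def params(n):
    c=vision.camera_params(n); return c
def ray(c,u,v):
    d=np.array([(u-c['cx'])/c['fx'],-(v-c['cy'])/c['fy'],-1.0])
    return R.from_euler('xyz',c['rotation']).as_matrix()@d
def onplane(c,u,v,z):
    d=ray(c,u,v); return c['position']+d*(z-c['position'][2])/d[2]
def pt(c,u,v,depth): return c['position']+ray(c,u,v)*depth
def proj(c,P):
    q=R.from_euler('xyz',c['rotation']).as_matrix().T@(np.asarray(P,float)-c['position'])
    return c['cx']-c['fx']*q[0]/q[2], c['cy']+c['fy']*q[1]/q[2]
E
python3 - <<'E'
from h import *
c=params("top"); print(list(c)); 
f=np.load("pics/top0.npz"); p,d=f['p'],f['d']
print("pot",onplane(c,351,250,45)); print("paddle ring",onplane(c,368,190,73))
for u,v in [(351,250),(368,190),(362,226),(330,280),(381,202),(342,199)]: print(u,v,pt(c,u,v,d[v,u]))
cv2.imwrite("pics/topc.png",cv2.resize(p[160:280,320:420],None,fx=6,fy=6,interpolation=cv2.INTER_CUBIC)[:600])
f=np.load("pics/scene0.npz");cv2.imwrite("pics/scc.png",cv2.resize(f['p'][150:240,250:400],None,fx=5,fy=5,interpolation=cv2.INTER_CUBIC))
E
```

```text
['fx', 'fy', 'cx', 'cy', 'position', 'rotation']
pot [465.67396466 -36.08617253  45.        ]
paddle ring [608.37766555 -77.96232987  73.        ]
351 250 [464.67889956 -42.90643457   4.02570873]
368 190 [607.93774931 -77.14915551  76.83595196]
362 226 [522.57774253 -60.4851169   70.11487053]
330 280 [390.60869063  12.34223963  -1.27105932]
381 202 [ 579.21882223 -109.3933992    66.78357752]
342 199 [594.22590561 -24.05416013  10.60001485]
```

View pics/topc.png

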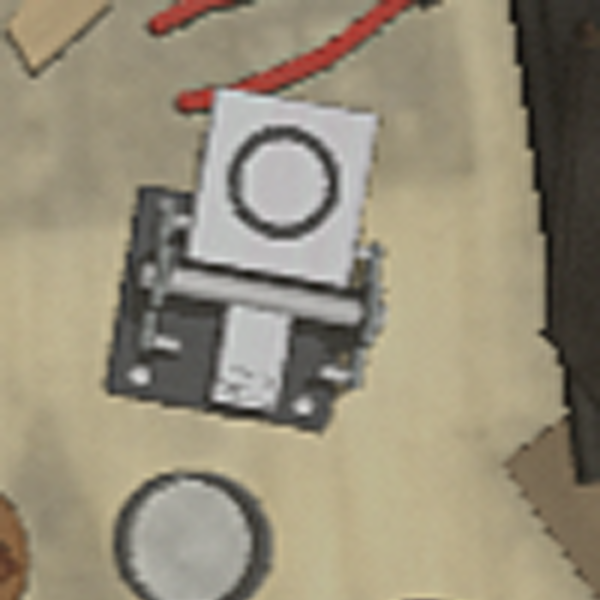

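View pics/scc.png

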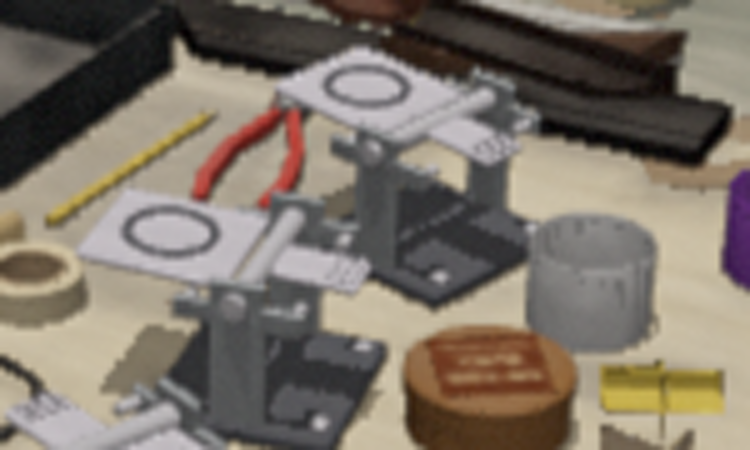

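Run:
```python
from h import *
c=params("top"); f=np.load("pics/top0.npz"); d=f['d']
def q(n,u,v,z): print(n,onplane(c,320+u/6,160+v/6,z).round(1), 'depthpt',pt(c,320+u/6,160+v/6,d[round(160+v/6),round(320+u/6)]).round(1))
q('pivL',165,277,76);q('pivR',362,312,76)
q('tail',245,406,68);q('edge',297,103,76)
for a in [(215,90),(378,115),(190,255),(352,283)]: q('corner',*a,76)
for a in [(145,187),(108,390),(325,430)]: q('foot',*a,10)
q('pot',183,540,45)
c=params("scene"); f=np.load("pics/scene0.npz"); d=f['d']
def s(n,u,v,z): print(n,onplane(c,250+u/5,150+v/5,z).round(1), 'depthpt',pt(c,250+u/5,150+v/5,d[round(150+v/5),round(250+u/5)]).round(1))
s('ring',365,85,74);s('tail',490,150,68);s('barR',490,97,76);s('barL',395,137,76);s('edge',325,72,76)
```

```text
pivL [570.5 -26.7  76. ] depthpt [570.5 -26.7  76.2]
pivR [ 554.6 -104.5   76. ] depthpt [ 554.7 -105.    74. ]
tail [518.7 -57.9  68. ] depthpt [520.3 -69.4   8.4]
edge [638.9 -82.3  76. ] depthpt [638.6 -81.8  78.3]
corner [645.  -49.7  76. ] depthpt [644.9 -49.6  76.5]
corner [ 633.2 -114.5   76. ] depthpt [ 6.438e+02 -1.332e+02  6.000e-01]
corner [579. -37.  76.] depthpt [579.2 -37.3  74.1]
corner [ 566.2 -101.    76. ] depthpt [ 571.9 -119.3   -1.5]
foot [614.2 -30.4  10. ] depthpt [613.8 -29.9  13.4]
foot [528.5 -11.5  10. ] depthpt [528.8 -12.5   2.6]
foot [ 509.3 -102.4   10. ] depthpt [ 5.095e+02 -1.045e+02  5.000e-01]
pot [465.7 -34.9  45. ] depthpt [464.6 -42.2   0.6]
ring [604.8 -73.7  74. ] depthpt [606.6 -76.7  72.4]
tail [523.6 -53.8  68. ] depthpt [522.7 -51.9  69.1]
barR [543.9 -91.1  76. ] depthpt [ 549.1 -101.2   70.7]
barL [561.  -27.2  76. ] depthpt [562.3 -29.7  74.6]
edge [627.4 -72.5  76. ] depthpt [629.8 -76.4  73.9]
```

Emit:
play_rows(slide=[[40,-37,-10],[84,-78,-20],[128,-119,-30],[172,-160,-30],[220,-205,-30]], turn=[0.08,0.17,0.26,0.35,0.42], fingers=[0,0,0,0,0])

```text
clock: 0.72
eef_pos: [311.4, -386.2, 237.7]
tool_rot: [-3.14, 0.0, -0.201]
force: [1.6, 0.4, 0.1]
width: 0.7
```

Emit:
play_rows(slide=[[23,-55,0],[46,-110,0],[69,-165,0],[92,-220,0],[115,-275,0]], turn=[0,0,0,0,0], fingers=[0,0,0,0,0])

```text
clock: 1.35
eef_pos: [479.7, -138.0, 238.0]
tool_rot: [-3.14, 0.001, -0.201]
force: [0.2, -0.2, 0.2]
width: -0.2
```

Emit:
play_rows(slide=[[23,-55,0],[37,-88,30],[37,-88,70],[37,-88,100],[37,-88,100]], turn=[0,0,0,0,0], fingers=[0,0,0,0,0])

```text
clock: 1.98
eef_pos: [531.4, -58.8, 136.0]
tool_rot: [-3.141, 0.006, -0.201]
force: [0.3, 0.5, 0.6]
width: -0.3
```

Run:
```python
from h import *
s=ctrl.read_state(); print(s['eef_pos'],s['tool_rot'],s['force'])
for n in ("wrist","scene"):
    p,d=vision.get_image(n); cv2.imwrite(f"pics/{n}1.png",p); np.savez(f"pics/{n}1.npz",p=p,d=d)
    print(vision.camera_params(n))
```

```text
[531.36480725 -58.78304594 135.97780355] [-3.14106214  0.00624625 -0.20097325] [0.26872256 0.50079257 0.57384153]
{'fx': 329.0933515604052, 'fy': 329.0933515604052, 'cx': 280.8660589464564, 'cy': 205.76920688986402, 'position': array([608.1529569 , -75.43233038, 303.12513528]), 'rotation': array([-3.12774065e-01,  1.59818177e-04, -1.77199141e+00])}
{'fx': 512.7882564755031, 'fy': 512.7882564755031, 'cx': 278.3503404157669, 'cy': 209.28122933288023, 'position': array([ 23.75938876, 941.74982144, 619.99673332]), 'rotation': array([ 1.05174464,  0.01754149, -2.53450837])}
```

View pics/wrist1.png

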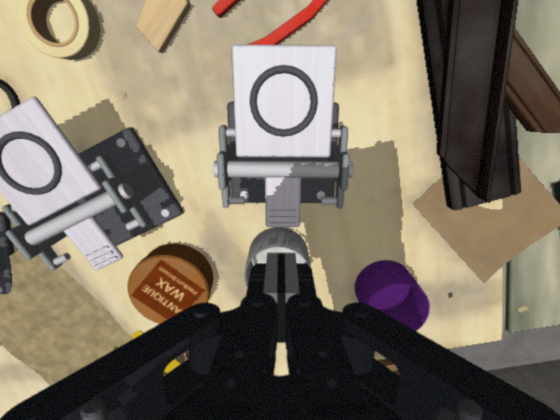

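View pics/scene1.png

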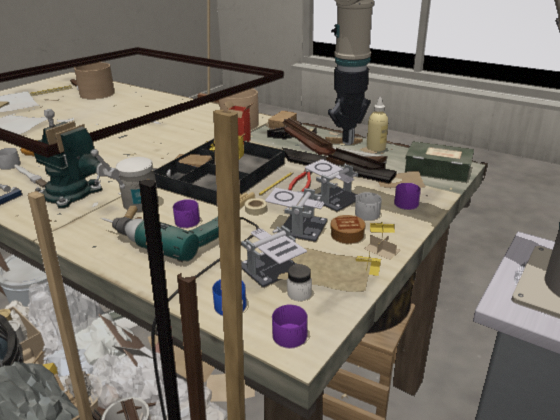

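Run:
```python
from h import *
c=params("wrist"); d=np.load("pics/wrist1.npz")['d']
for n,u,v,z in [('L',222,170,76),('R',348,169,76),('mid',285,169,76),('tail',283,225,68),('edge',284,45,76),('pot',275,250,45)]:
    print(n,onplane(c,u,v,z).round(1),pt(c,u,v,d[v,u]).round(1))
print('tip',np.array(proj(c,[531.4,-58.8,136])))
cv2.imwrite("pics/w1c.png",cv2.resize(np.load("pics/wrist1.npz")['p'][130:300,200:370],None,fx=3.5,fy=3.5,interpolation=cv2.INTER_CUBIC))
```

```text
L [571.2 -25.5  76. ] [572.5 -27.2  83.7]
R [ 554.2 -112.5   76. ] [ 555.9 -111.4   82.9]
mid [563.1 -69.1  76. ] [563.5 -69.2  78.3]
tail [519.  -58.8  68. ] [521.2 -59.2  73.9]
edge [640.9 -84.   76. ] [640.6 -84.   78. ]
pot [489.  -45.8  45. ] [470.8 -41.3   5.6]
tip [279.27283359 248.52039223]
```

View pics/w1c.png

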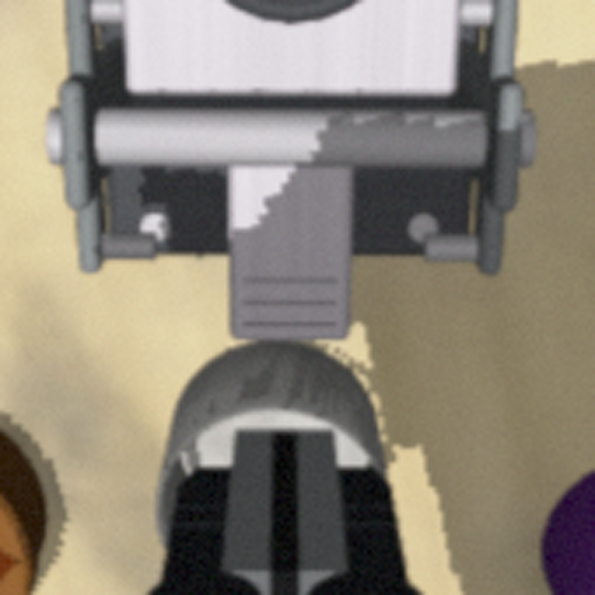

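Emit:
play_rows(slide=[[0,-2,45],[0,-2,62],[0,-2,75],[0,-2,85],[1,-2,92]], turn=[0,0,0,0,0], fingers=[0,0,0,0,0])

```text
clock: 2.7
eef_pos: [535.6, -57.4, 46.8]
tool_rot: [-3.14, -0.0, -0.202]
force: [-2.8, 0.3, 3.5]
width: 0.0
```

Run:
```python
from h import *
s=ctrl.read_state(); print(s['eef_pos'],s['tool_rot'],s['force'])
for n in ("wrist","scene"):
    p,d=vision.get_image(n); np.savez(f"pics/{n}2.npz",p=p,d=d)
    if n=="scene": p=cv2.resize(p[110:250,250:420],None,fx=4,fy=4,interpolation=cv2.INTER_CUBIC)
    cv2.imwrite(f"pics/{n}2.png",p)
```

```text
[535.60141122 -57.41542043  46.83188082] [-3.14012437e+00 -4.77393470e-04 -2.01562688e-01] [-2.77625181  0.2794781   3.46285217]
```

View pics/wrist2.png

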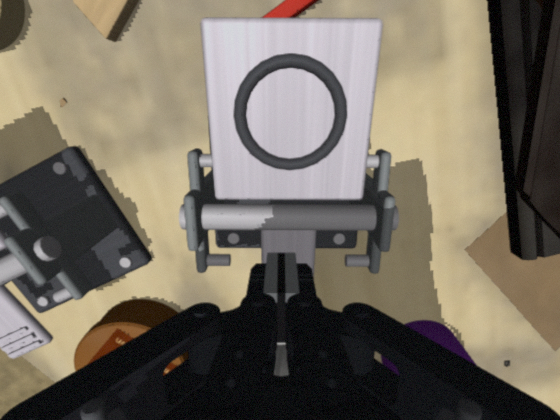

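View pics/scene2.png

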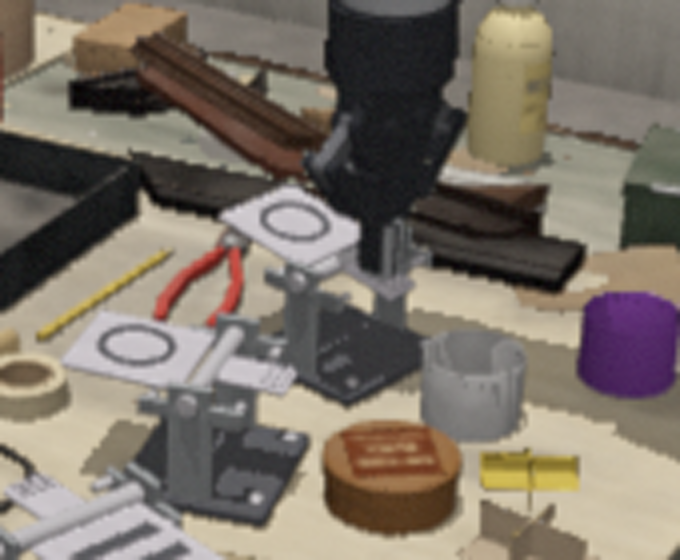

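Emit:
play_rows(slide=[[1,-1,6],[2,-1,11],[3,-1,15],[5,-1,18],[6,-1,20]], turn=[0,0,0,0,0], fingers=[0,0,0,0,0])

```text
clock: 3.42
eef_pos: [541.5, -57.2, 26.2]
tool_rot: [-3.14, 0.001, -0.201]
force: [-1.0, -0.5, 2.7]
width: 0.1
```

Run:
```python
from h import *
s=ctrl.read_state(); print(s['eef_pos'],s['tool_rot'],s['force'])
for n in ("wrist","scene"):
    p,d=vision.get_image(n); np.savez(f"pics/{n}3.npz",p=p,d=d)
    if n=="scene": p=cv2.resize(p[110:250,250:420],None,fx=4,fy=4,interpolation=cv2.INTER_CUBIC)
    cv2.imwrite(f"pics/{n}3.png",p)
```

```text
[541.45940723 -57.19475615  26.18684862] [-3.13995480e+00  5.79765278e-04 -2.01117100e-01] [-1.01813007 -0.51423304  2.67654511]
```

View pics/wrist3.png

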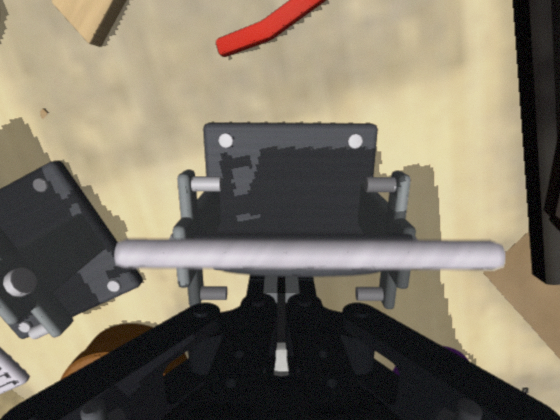

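View pics/scene3.png

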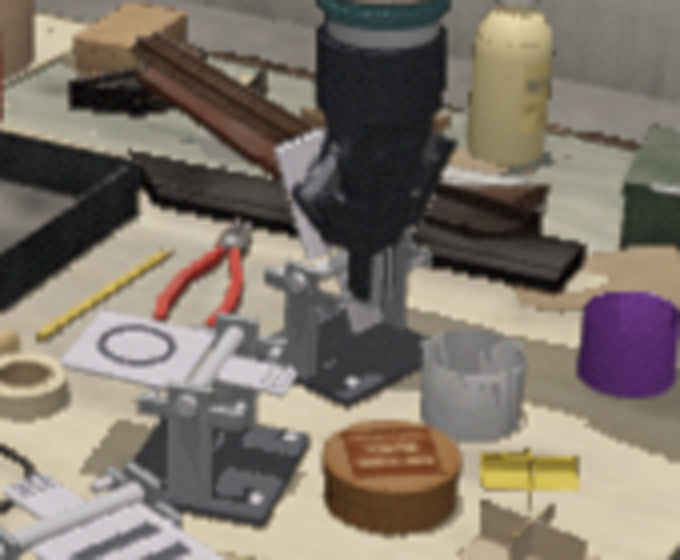

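Emit:
play_rows(slide=[[-5,0,-10],[-6,0,-60],[-6,0,-115],[-6,0,-170],[-6,0,-180]], turn=[0,0,0,0,0], fingers=[0,0,0,0,0])

```text
clock: 4.15
eef_pos: [538.0, -56.6, 210.6]
tool_rot: [-3.139, -0.008, -0.201]
force: [-1.0, -0.3, -0.7]
width: 0.4
```

Run:
```python
from h import *
s=ctrl.read_state(); print(s['eef_pos'],s['tool_rot'],s['force'])
for n in ("wrist","scene"):
    p,d=vision.get_image(n); np.savez(f"pics/{n}4.npz",p=p,d=d)
    if n=="scene": p=cv2.resize(p[110:250,250:420],None,fx=4,fy=4,interpolation=cv2.INTER_CUBIC)
    cv2.imwrite(f"pics/{n}4.png",p)
```

```text
[537.95552291 -56.57864926 210.62890285] [-3.13878712 -0.0078409  -0.20127448] [-0.9849775  -0.25487356 -0.72073284]
```

View pics/wrist4.png

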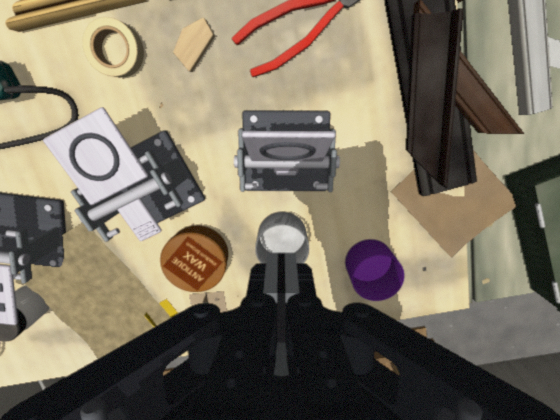

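View pics/scene4.png

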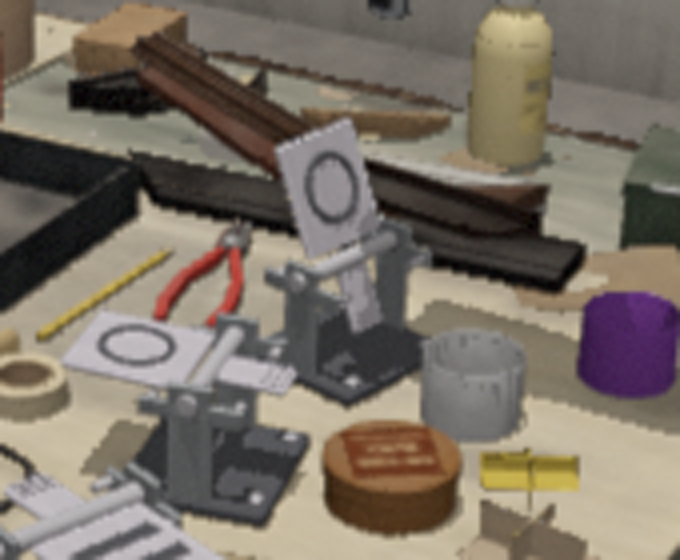

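Emit:
play_rows(slide=[[50,4,0],[107,4,0],[107,4,45],[107,4,95],[107,4,95]], turn=[0,0,0,0,0], fingers=[0,0,0,0,0])

```text
clock: 4.88
eef_pos: [635.3, -80.9, 107.1]
tool_rot: [-3.141, 0.01, -0.201]
force: [-0.7, -0.3, 1.3]
width: 0.4
```

Emit:
play_rows(slide=[[-25,0,0],[-40,0,0],[-53,0,0],[-65,0,0],[-75,0,0]], turn=[0,0,0,0,0], fingers=[0,0,0,0,0])

```text
clock: 5.5
eef_pos: [561.6, -65.7, 108.4]
tool_rot: [-3.141, 0.009, -0.201]
force: [0.6, 0.2, -0.1]
width: -0.0
```

Run:
```python
from h import *
s=ctrl.read_state(); print(s['eef_pos'],s['tool_rot'],s['force'])
p,d=vision.get_image("scene")
cv2.imwrite("pics/scene5.png",cv2.resize(p[110:250,250:420],None,fx=4,fy=4,interpolation=cv2.INTER_CUBIC))
```

```text
[561.62714636 -65.69956748 108.40334634] [-3.14053591  0.00909348 -0.2009578 ] [ 0.6262175   0.15831286 -0.12426995]
```

View pics/scene5.png

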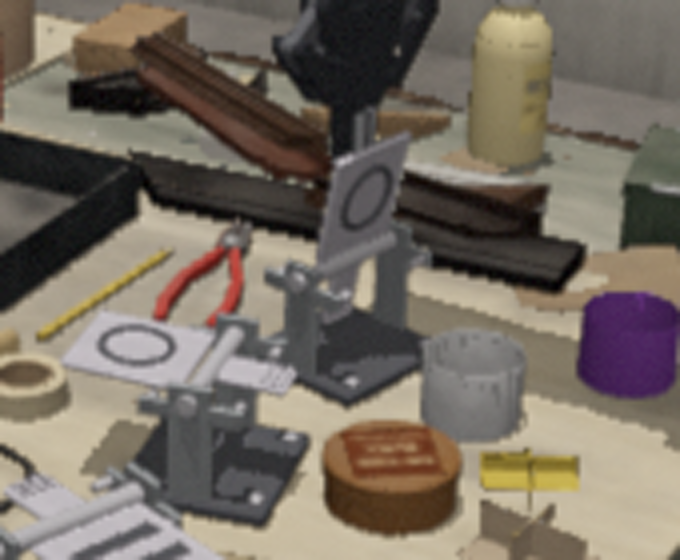

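Emit:
play_rows(slide=[[-12,0,0],[-24,0,2],[-34,0,7],[-42,0,14],[-46,0,22]], turn=[0,0,0,0,0], fingers=[0,0,0,0,0])

```text
clock: 6.18
eef_pos: [513.7, -56.0, 86.1]
tool_rot: [-3.141, 0.012, -0.201]
force: [0.0, -0.1, 0.4]
width: -0.1
```

Emit:
play_rows(slide=[[0,0,5],[0,0,9],[0,0,11],[0,0,12],[0,0,12]], turn=[0,0,0,0,0], fingers=[0,0,0,0,0])

```text
clock: 6.8
eef_pos: [513.7, -56.0, 74.1]
tool_rot: [-3.141, 0.012, -0.201]
force: [-0.6, 0.2, 0.2]
width: 0.2
```

Run:
```python
from h import *
s=ctrl.read_state(); print(s['eef_pos'],s['tool_rot'],s['force'])
p,d=vision.get_image("scene")
cv2.imwrite("pics/scene6.png",cv2.resize(p[110:250,250:420],None,fx=4,fy=4,interpolation=cv2.INTER_CUBIC))
```

```text
[513.73186324 -56.02388486  74.10331201] [-3.14077229  0.01216236 -0.20079932] [-0.62072207  0.17561398  0.1750912 ]
```

View pics/scene6.png

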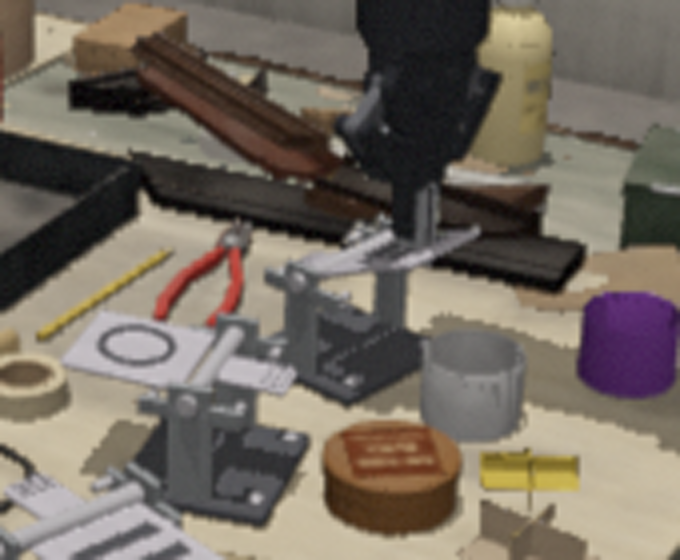

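Emit:
play_rows(slide=[[8,0,1],[8,0,2],[8,0,3],[8,0,4],[8,0,4]], turn=[0,0,0,0,0], fingers=[0,0,0,0,0])

```text
clock: 7.48
eef_pos: [521.3, -57.6, 70.0]
tool_rot: [-3.141, 0.012, -0.201]
force: [-0.5, 0.2, 0.7]
width: 0.1
```

Emit:
play_rows(slide=[[0,0,1],[0,0,2],[0,0,3],[0,0,3]], turn=[0,0,0,0], fingers=[0,0,0,0])

```text
clock: 7.98
eef_pos: [521.3, -57.5, 66.9]
tool_rot: [-3.141, 0.012, -0.201]
force: [-0.6, 0.3, -0.4]
width: -0.1
```

Run:
```python
from h import *
s=ctrl.read_state(); print(s['eef_pos'],s['tool_rot'],s['force'])
p,d=vision.get_image("scene")
cv2.imwrite("pics/scene7.png",cv2.resize(p[110:250,250:420],None,fx=4,fy=4,interpolation=cv2.INTER_CUBIC))
```

```text
[521.29537392 -57.54207601  66.87316518] [-3.14080601  0.01247807 -0.20075285] [-0.57147834  0.29683361 -0.35882634]
```

View pics/scene7.png

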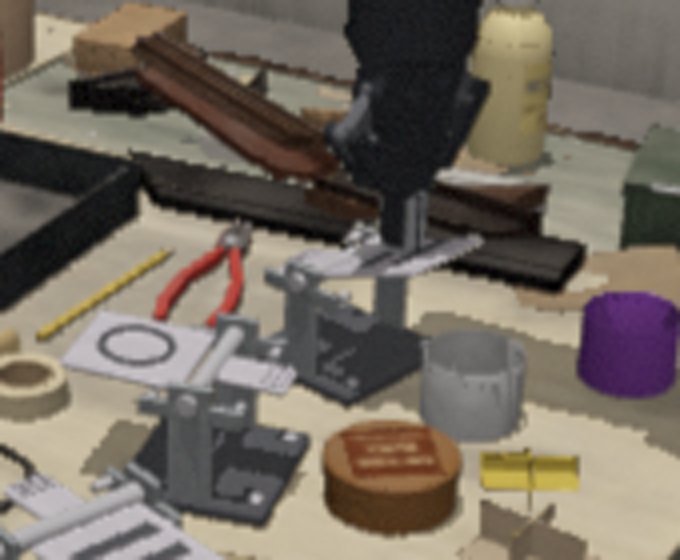

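Emit:
play_rows(slide=[[0,0,1],[0,0,2],[0,0,3],[0,0,3]], turn=[0,0,0,0], fingers=[0,0,0,0])

```text
clock: 8.52
eef_pos: [521.3, -57.5, 63.8]
tool_rot: [-3.141, 0.012, -0.201]
force: [0.4, -0.2, -0.5]
width: 0.1
```

Run:
```python
from h import *
p,d=vision.get_image("scene")
a=cv2.resize(p[140:220,300:400],None,fx=7,fy=7,interpolation=cv2.INTER_CUBIC);cv2.imwrite("pics/scene8.png",a)
p,d=vision.get_image("wrist");cv2.imwrite("pics/wrist8.png",p)
```

```text
(no output)
```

View pics/scene8.png

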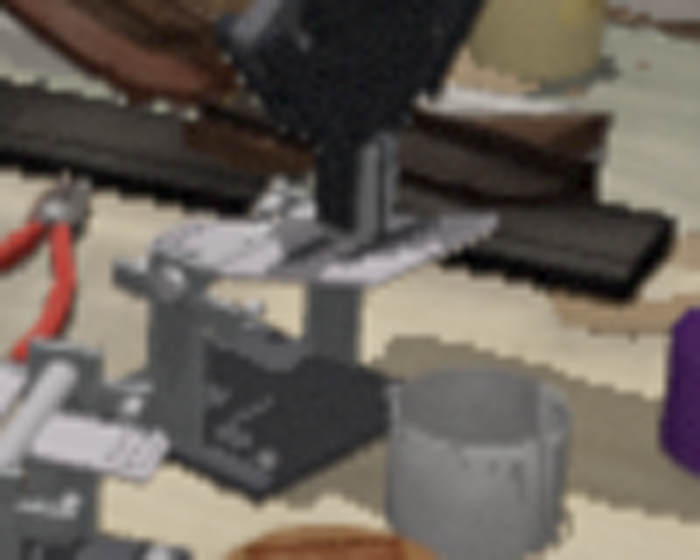

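View pics/wrist8.png

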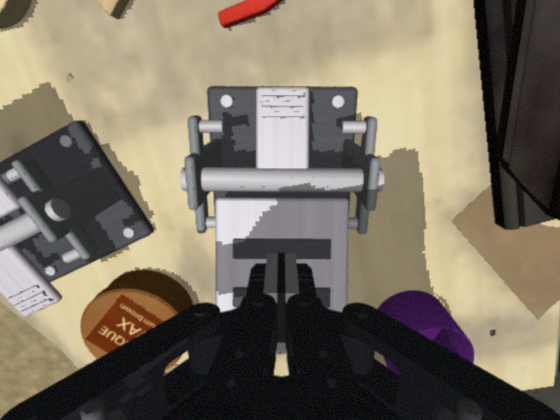

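```bash
cat > ang.py <<'E'
from h import *
def ang():
    c=params("scene"); p,d=vision.get_image("scene")
    h=cv2.cvtColor(p,cv2.COLOR_BGR2HSV)
    v,u=np.mgrid[0:420,0:560]
    D=np.stack([(u-c['cx'])/c['fx'],-(v-c['cy'])/c['fy'],-np.ones_like(u,float)],-1)@R.from_euler('xyz',c['rotation']).as_matrix().T
    P=c['position']+D*d[...,None]
    a=np.array([-.98,.199]); b=np.array([.199,.98])
    rel=P[...,:2]-np.array([563,-68]); X=rel@a; Y=rel@b; Z=P[...,2]
    m=(d>0)&(X>12)&(X<80)&(abs(Y)<31)&(Z>55)&(Z<100)&(h[...,1]<60)&(h[...,2]>110)
    k=np.polyfit(X[m],Z[m],1)
    for _ in range(4):
        r=Z-np.polyval(k,X); mm=m&(abs(r)<3); k=np.polyfit(X[mm],Z[mm],1)
    print(m.sum(),mm.sum(),"slope deg",np.degrees(np.arctan(k[0])),"z at pivot",k[1], "Xmax",X[mm].max())
    return p
E
python3 -c "
from ang import *
ang()"
```

```text
107 104 slope deg 15.718396986748065 z at pivot 70.31567587314983 Xmax 79.77613942717673
```

Emit:
play_rows(slide=[[0,0,1],[0,0,2],[0,0,3],[0,0,3]], turn=[0,0,0,0], fingers=[0,0,0,0])

```text
clock: 9.18
eef_pos: [521.3, -57.5, 60.8]
tool_rot: [-3.141, 0.012, -0.201]
force: [-0.1, 0.4, 0.6]
width: -0.2
```

```bash
python3 -c "
from ang import *
ang()"
```

```text
116 113 slope deg 13.163913055715982 z at pivot 69.90520535395865 Xmax 79.97688690206138
```

```bash
python3 -c "
from ang import *
s=ctrl.read_state()
c=params('scene'); print('tip px',proj(c,s['eef_pos']), s['eef_pos'],s['force'])
p,d=vision.get_image('scene')
u0,v0,k=320,140,9
a=cv2.resize(p[v0:v0+60,u0:u0+70],None,fx=k,fy=k,interpolation=cv2.INTER_NEAREST)
for z in (0,20):
  q=proj(c,s['eef_pos']+[0,0,z]); cv2.circle(a,(int((q[0]-u0+.5)*k),int((q[1]-v0+.5)*k)),4,(0,0,255),-1)
cv2.imwrite('pics/scene9.png',a)
for v in range(165,182,2): print(v,[tuple(pt(c,u,v,d[v,u]).round().astype(int)) for u in range(342,366,4)])
"
```

```text
tip px (np.float64(349.434366386142), np.float64(182.3053663373687)) [521.33343089 -57.57066799  60.83840912] [ 0.43966241  0.60238377 -0.40915819]
165 [(np.int64(627), np.int64(-218), np.int64(18)), (np.int64(526), np.int64(-44), np.int64(111)), (np.int64(516), np.int64(-45), np.int64(113)), (np.int64(509), np.int64(-52), np.int64(112)), (np.int64(565), np.int64(-189), np.int64(45)), (np.int64(553), np.int64(-189), np.int64(48))]
167 [(np.int64(570), np.int64(-110), np.int64(68)), (np.int64(524), np.int64(-40), np.int64(108)), (np.int64(517), np.int64(-47), np.int64(107)), (np.int64(511), np.int64(-56), np.int64(105)), (np.int64(582), np.int64(-227), np.int64(19)), (np.int64(552), np.int64(-187), np.int64(43))]
169 [(np.int64(571), np.int64(-111), np.int64(62)), (np.int64(526), np.int64(-44), np.int64(100)), (np.int64(518), np.int64(-49), np.int64(101)), (np.int64(509), np.int64(-53), np.int64(101)), (np.int64(578), np.int64(-218), np.int64(18)), (np.int64(570), np.int64(-226), np.int64(17))]
171 [(np.int64(553), np.int64(-77), np.int64(75)), (np.int64(527), np.int64(-48), np.int64(
[... 899 characters left out ...]
p.int64(504), np.int64(-45), np.int64(85)), (np.int64(495), np.int64(-48), np.int64(86)), (np.int64(486), np.int64(-50), np.int64(88))]
179 [(np.int64(528), np.int64(-31), np.int64(79)), (np.int64(517), np.int64(-29), np.int64(83)), (np.int64(507), np.int64(-32), np.int64(84)), (np.int64(497), np.int64(-31), np.int64(87)), (np.int64(490), np.int64(-38), np.int64(87)), (np.int64(558), np.int64(-206), np.int64(-2))]
181 [(np.int64(524), np.int64(-25), np.int64(77)), (np.int64(513), np.int64(-23), np.int64(81)), (np.int64(500), np.int64(-18), np.int64(87)), (np.int64(492), np.int64(-21), np.int64(88)), (np.int64(562), np.int64(-189), np.int64(-2)), (np.int64(555), np.int64(-200), np.int64(-5))]
```

View pics/scene9.png

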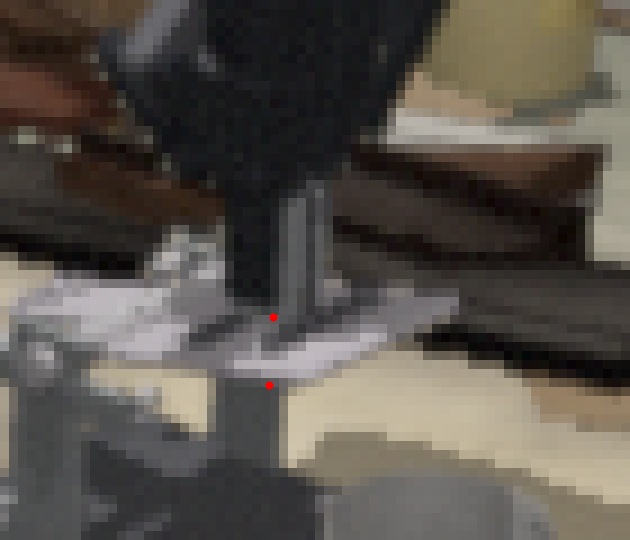

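Emit:
play_rows(slide=[[0,0,2],[0,0,4],[0,0,5],[0,0,6],[0,0,6]], turn=[0,0,0,0,0], fingers=[0,0,0,0,0])

```text
clock: 9.9
eef_pos: [521.3, -57.6, 54.8]
tool_rot: [-3.141, 0.012, -0.201]
force: [0.4, 0.6, 0.1]
width: 0.0
```

```bash
python3 -c "
from ang import *
p=ang()
cv2.imwrite('pics/scene10.png',cv2.resize(p[140:220,300:400],None,fx=7,fy=7,interpolation=cv2.INTER_CUBIC))"
```

```text
142 139 slope deg 6.263670299298122 z at pivot 70.40678312433828 Xmax 79.87003810038718
```

View pics/scene10.png

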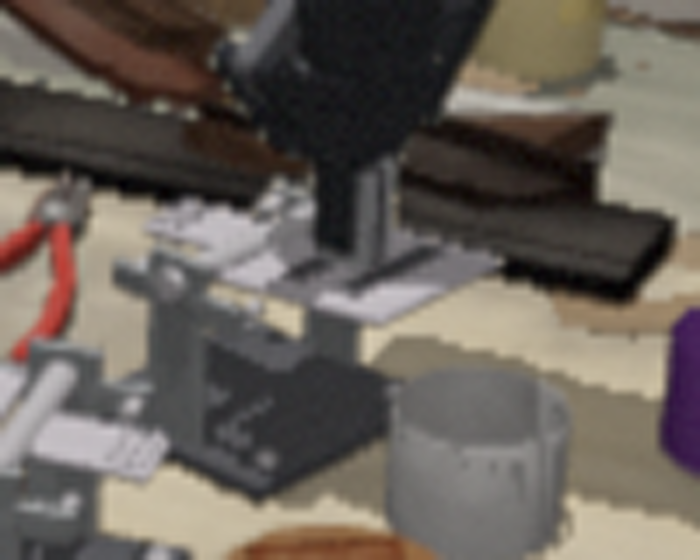

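Emit:
play_rows(slide=[[0,0,1],[0,0,2],[0,0,3],[0,0,4],[0,0,4]], turn=[0,0,0,0,0], fingers=[0,0,0,0,0])

```text
clock: 10.58
eef_pos: [521.4, -57.6, 50.7]
tool_rot: [-3.141, 0.012, -0.201]
force: [-0.1, 0.2, -0.9]
width: -0.1
```

```bash
python3 -c "
from ang import *
p=ang()"
```

```text
160 157 slope deg 2.1404489361670938 z at pivot 70.01432730610513 Xmax 79.99739409635967
```

Emit:
play_rows(slide=[[0,0,1],[0,0,1.5],[0,0,2],[0,0,2]], turn=[0,0,0,0], fingers=[0,0,0,0])

```text
clock: 11.12
eef_pos: [521.6, -57.6, 49.4]
tool_rot: [-3.141, 0.011, -0.201]
force: [-1.8, -0.2, 6.5]
width: -0.1
```

```bash
python3 -c "
from ang import *
p=ang()"
```

```text
174 170 slope deg -0.04332869893722038 z at pivot 70.34909514504224 Xmax 79.88607788902127
```

Force of 6.5 N and a slope of 0° show the paddle is on its stop. Now I lift clear and check.

Emit:
play_rows(slide=[[0,0,-20],[0,0,-60],[0,0,-115],[0,0,-160],[0,0,-160]], turn=[0,0,0,0,0], fingers=[0,0,0,0,0])

```text
clock: 11.8
eef_pos: [526.1, -58.4, 212.9]
tool_rot: [-3.14, 0.003, -0.201]
force: [-0.9, -0.0, -0.5]
width: 0.2
```

```bash
python3 -c "
from ang import *
p=ang(); cv2.imwrite('pics/scene11.png',cv2.resize(p[110:250,230:420],None,fx=4,fy=4,interpolation=cv2.INTER_CUBIC))
a=np.load('pics/scene0.npz')['p']; cv2.imwrite('pics/diff.png',cv2.resize(cv2.absdiff(a,p)[110:310,210:420],None,fx=2.8,fy=2.8))
q,d=vision.get_image('wrist'); cv2.imwrite('pics/wrist11.png',q)
"
```

```text
223 220 slope deg 0.5384368944800509 z at pivot 70.20557313459031 Xmax 79.71288711051709
```

View pics/scene11.png

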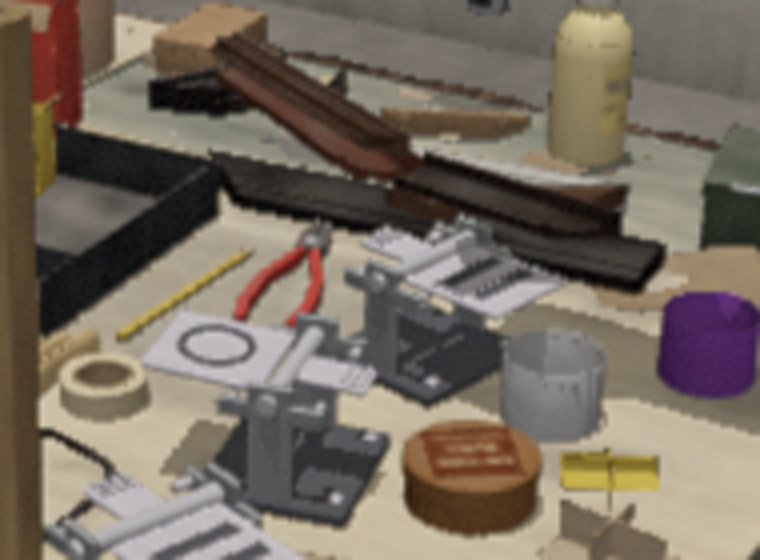

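View pics/diff.png

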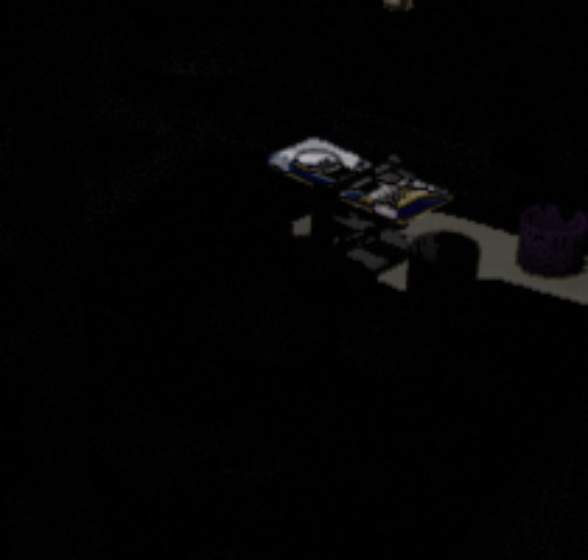

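View pics/wrist11.png

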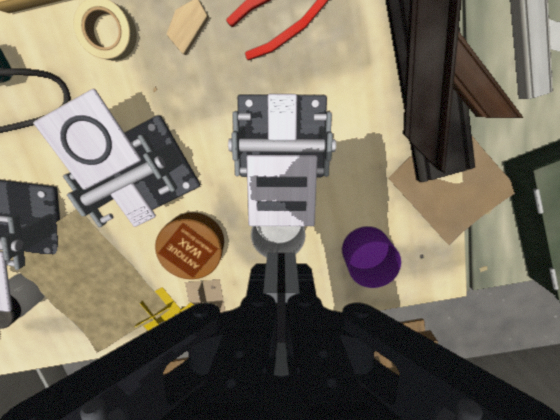

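Paddle is flat with the two bars up. The difference picture shows only the paddle and shadows changed, so no stand or supply has moved. I hand the job in.

```bash
python3 -c "
from cell import ctrl
print(ctrl.read_state()['force'],ctrl.finish_job())"
```

```text
the job is handed in; nothing more can be done
[ 0.25020979  0.37765783 -0.59990935] None
```

The pin pot's paddle now lies flat on the pot's side with its two-bar face up, and the job is handed in at about 12 s of the 45 s allowed.

**What I did:** with the fingers shut, I pressed the tail down until the plate stood at about 70°. I then pushed the plate from behind over upright and pressed it down onto its stop. The arm was lifted clear, to a TCP height of about 213 mm, before handing in.

**Last checks:**
- **Paddle angle:** the scene camera's depth gave a slope of about 0.5° after letting go. It read 0° while pressed on the stop.
- **Forces:** the largest reading was about 6.5 N, at the stop. I only read it at the end of each move and did not log it in between.
- **Everything else:** comparing the scene picture before and after showed changes only at the paddle and in shadows. No stand or supply had shifted visibly, and the wax and jar paddles looked unchanged.

**One disagreement:** on the last press the fingertips met the plate about 18 to 20 mm higher than the reported TCP height implied. I did not find out why, so I finished that press by camera angle and force instead of by height.

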